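Press a re-glued carton in a ratchet clamp, free it and put it away

ROBOT

A 6-joint arm with a two-finger parallel gripper is mounted at the origin on a cart in front of the work surface, level with it; the furniture and walls round the work are solid. World frame = base frame: x ahead of the robot, y to its left, z up, the work surface at z = 0. Lengths are in m, angles in rad, forces in N, time in s.
With the tool pointing down it reaches from about 0.425 to 1.125 m from the base axis. Payload 14.9 kg.
Tool frame: the origin (TCP) lies midway between the tips of the shut fingers; the grasp point (between the pads) lies 19 mm behind it (manip.hold_point_z is the distance from the TCP to the grasp point, in m); z points along the fingers, y is the line along which they close (so a half turn about z gives the same grasp; the last joint's range is limited). The gripper opens to 91 mm and grips with 3 to 60 N. Pads are 32 mm wide; open, the fingers measure 118 mm over their backs; the gripper's body (76 mm by 178 mm) begins 60 mm behind the grasp point.
Start: joints at [1.083, 0.379, 1.734, -0, 1.028, -0.033], TCP at [0.308, 0.629, 0.214] pointing down, gripper open.
Joint ranges: [-2.77, 2.77], [-0.74, 2.19], [0, 2.66], [-1.06, 4.2], [0.31, 2.87], [-3.08, 3.08]. Speed limits (rad/s): [1.89, 1.89, 2.39, 3.14, 3.14, 3.14].

INTERFACE

Orientations are given as [roll, pitch, yaw] about the fixed x, y, z axes, in that order (R = Rz(yaw) Ry(pitch) Rx(roll)).
In Python, from plant import manip, vision, order, models gives the robot as it stands.
- The arm moves only by the tool drive_tool, never from a script. Its argument "deltas" is a list that holds one entry, the list of rows, each a list of 6 numbers: the shift along the tool's x, y, z as a fraction of full scale, then the turn, a rotation vector about the tool's x, y, z as a fraction of full scale. A call has 1 to 10 rows; each row shifts and turns the commanded pose from where the row before left it, along the tool's axes as they then stand; what a row does not reach is not made up. Full scale, the value 1, is 15 cm for a shift and 6 degrees for a turn. A row lasts 1/12 s, in which the tool goes at most 41.7 mm and 7.16 degrees, less where a joint would pass 70% of its speed; a pose out of reach is approached as far as the arm can. A call with a number of a shift or a turn outside -1 to 1 is refused whole. A call with a gripper value outside its range is refused whole. "hand" is the opening, from -1 (shut) to 1 (fully open), set as the call begins (left out, the last holds). The fingers move at their own pace and stop on an object; the grip force is fixed at half the most. Time passes only in rows, so rows that do not move let the fingers close. It gives the time, the measured TCP pose, the force, the opening and the grip force at its end, in the units of the state.
- manip.sense(): the state, without advancing time (a new reading comes with each control period).
- vision.snapshot(name): name is "scene" or "top" or "wrist"; returns a dict with "color" (384x512x3 uint8, red, green, blue), "range_z" (384x512 float32, m along the optical axis (not along the pixel's ray), 0 where there is no reading), "fx", "fy", "cx", "cy" (pixels), "rvec" (rotation vector, rad) and "tvec" (3), from world to camera coordinates, as OpenCV has them. Camera axes: x right, y down, z forward; pixel columns grow to the right and rows downward; lengths in m; the calibration is good to about 2 mm. A picture is of the moment at which its call begins.
- order.job_done(): hands the job in; it is judged then, once.
Trained networks look in a picture, given as the dict that the camera call returned (one of the last four; its "shot" number tells which), for a name from the list of things; names that differ only in an ending like _2 or _b are one class to them, and where a whole thing is asked for, a point or a joint stands for the part that bears it (a point fixed in the world has none). Each returns a list of dicts, best first, with "confidence" (0 to 1); they miss things now and then, are a little off and sometimes report something else, mostly with a low value. They report only what shows in the picture. A call takes as long as a camera call. They do not tell look-alikes from the thing itself.
- models.spot_in(label, picture): "location" ([row, column] in pixels, amid what is visible of it).
- models.masks_of(label, picture): "pixels" (384x512 bool, what is visible of it) and "location" ([row, column] in pixels, amid what is visible of it).
The state is a dict: "clock": time; "joints": joint angles; "dq": joint speeds; "effort": joint torques, N m; "ee_pos": TCP position; "tcp_rot": TCP orientation; "force": force on the tool from outside, world axes, zero at the start; "moment": the same for the moment, N m; "finger_gap": finger opening in m; "grasp_force": force on a finger pad.
Only numpy, scipy, OpenCV 4.12 (cv2) and the standard library are available. Lean on these libraries where they do the work, as an engineer would, in place of code of your own. Each camera call takes 0.05 s, during which the arm holds its last target. There are 200 camera calls.

TASK

The end flaps of the carton lying in the bench clamp have just been glued: pump the clamp's orange trigger until the ratchet jaw squeezes the carton firmly, at about 15 N and never more than 24 N or the carton is crushed, then let go of the trigger and leave it clamped for two seconds. Press the red release so that the jaw springs fully back, take the carton out and lay it flat in the green basket. Move the jaw only by its trigger and release, and leave the other things standing where they are.

Things in the scene. Friction and masses are not known exactly. Their poses are not given: they have to be found in the camera images.
- clamp: Bench clamp fixed to the table. Aluminium bed 90 mm wide (x), 295 mm long (y), top 12 mm above the table; grey stop block at its -y end, its face between y = -66 and -50 mm (exact place not reported); sliding jaw; grey housing (64 mm high, two ears to 90 mm) at y = 103 to 204 mm. Origin: on the table, mid carton bed; y runs from stop to housing. The jaw closes towards -y.
- jaw: Sliding jaw: rubber-faced plate 52 mm wide, to 46 mm above the table, on springs (1.8 N per mm, 20 mm of give). Origin: on the bed under the plate's face with the springs slack, axes as the clamp's; at y = 58 mm in the clamp's frame when fully open. The ratchet holds it in 5 mm steps: when the trigger is let go it falls back by up to one step, up to 8 N less squeeze.
- trigger_pad (a point): Top middle of the orange round cross bar (44 mm long, 20 mm thick, smooth) at the trigger's end; push here. About 102 mm above the table at rest; 24 mm down is its end stop; a spring lifts it back. A full stroke (21 mm or more) moves the jaw 10 mm on, or 5 mm under load. The push takes 6 to 7 N while the jaw runs free, plus about 0.65 N per N of squeeze: 17 N here is about 16 N of squeeze.
- trigger (a joint): Angle of the trigger (rad): 0 at rest (bar up), 0.34 fully pressed. Its pivot is 70 mm from the bar towards the carton, 80 mm above the table.
- release_top (a point): Top middle of the red round release button (26 mm across) on the housing, 90 mm above the table. It goes straight down 8 mm against 2 to 10 N; from about 6 mm down the ratchet is free and a weak spring (3 to 5 N) draws the jaw back while the button is held (hold it 0.5 s or more). It bobs by up to 3 mm as the ratchet clicks.
- carton: White and green medicine carton, 45 mm (x) by 95 mm (y) by 30 mm (z), about 40 g, lying on the clamp's bed between stop and jaw. Origin: centre of its underside; y is its long axis. Take it from above across its 45 mm width.
- basket: Green slotted basket, fixed, 196 mm (x) by 266 mm (y), rim 89 mm high; inside it is clear for 128 mm in x and 198 mm in y; the floor is 2 mm above the table. Origin: centre of its underside.
- pill_bottle: Amber pill bottle with white cap, 43 mm across and 77 mm high, a bystander. Origin: centre of its underside.
- stamp: Hand stamp with black handle on a wooden foot, 26 x 50 x 72 mm, a bystander. Origin: centre of its underside.
Things that resemble listed ones, but are neither listed nor needed, are in the scene too. Leave any pink look-alike of the carton alone.

How it is judged:
On the way, in this order (a step that is already met when the one before it is completed fails the run):
1. the ratchet alone squeezes the carton with more than 8 N for two seconds, the trigger let go (contact force between jaw and carton above 8 N and value of joint trigger below 0.06 rad and contact force between the fingers and clamp below 0.5 N), for 2 s.
2. the jaw has sprung back fully open and no longer touches the carton (y of jaw in the frame of clamp above 0.054 m and contact force between jaw and carton below 0.5 N), for 0.2 s.
At the end, for the whole second after the job is handed in: The carton lies flat (within 0.2 rad) and at rest on the floor of the green basket, within its walls (underside less than 15 mm above the table), and the clamp's jaw is fully open (within 4 mm) (x of carton in the frame of basket between -0.064 and 0.064 m and y of carton in the frame of basket between -0.099 and 0.099 m and z of carton in the frame of basket below 0.015 m and angle between carton's own z axis and vertical below 0.2 rad and linear speed of carton below 0.02 m/s and y of jaw in the frame of clamp above 0.054 m); the robot touches nothing.
It fails at once if the carton is squeezed by the jaw with more than 24 N (crushed) (contact force between jaw and carton above 24 N).
It fails at once if the robot pushes the jaw directly (more than 3 N) (contact force between any of the fingers, the arm and jaw above 3 N).
It fails at once if the pill bottle or the stamp is moved by more than 30 mm (distance of any of pill_bottle, stamp from where it was at the start of the episode above 0.03 m).
It also fails if it takes over 67 s, if anything falls off the work surface, if the arm or the gripper's body presses on something with over 40 N, if the wrist force passes 120 N, or if a joint passes its speed limit or range.

## Working session

There is one attempt and no reset: what is moved stays moved. The work goes in short steps, Python scripts to look and compute and a tool call to move; the robot and the scene stay as the last step left them, time stands still between calls to the robot, and variables do not carry over. Pictures are saved under pics/ and viewed, at most 10 in all, crops included, and the job is handed in when it is done.

Besides the shell and the picture viewer there is one more tool, called after "Emit:" by a JSON object that holds its "api" and its "payload". drive_tool: Moves the arm, as the interface text tells. Its arguments: {"type":"object","properties":{"deltas":{"type":"array","items":{"type":"array","items":{"type":"array","items":{"type":"number","minimum":-1,"maximum":1}}}},"hand":{"type":"number"}},"required":["deltas"]}

```bash
mkdir -p pics
cat > h.py <<'E'
from plant import manip, vision, order, models
import numpy as np, cv2
def pts(s):
    R=cv2.Rodrigues(np.array(s["rvec"],float))[0]; t=np.array(s["tvec"],float).ravel()
    z=s["range_z"].astype(float); v,u=np.mgrid[0:z.shape[0],0:z.shape[1]]
    c=np.stack([(u-s["cx"])/s["fx"]*z,(v-s["cy"])/s["fy"]*z,z],-1)
    w=(c-t)@R; w[z==0]=np.nan
    return w
def save(s,n,crop=None,k=1):
    im=s["color"][...,::-1]
    if crop: im=im[crop[0]:crop[1],crop[2]:crop[3]]
    cv2.imwrite("pics/"+n,cv2.resize(im,None,fx=k,fy=k,interpolation=cv2.INTER_CUBIC))
E
python3 - <<'E'
from h import *
s=vision.snapshot("scene");t=vision.snapshot("top")
im=np.hstack([s["color"],t["color"]])
save({"color":t["color"]},"top.png",k=1.5); save(s,"scene.png",k=1.5)
w=pts(t)
for n in ["clamp","jaw","trigger_pad","trigger","release_top","carton","basket","pill_bottle","stamp"]:
    for d in models.masks_of(n,t)[:3]:
        p=w[d["pixels"]]; print(n,round(d["confidence"],2),np.round(d["location"]),np.round(np.nanmedian(p,0),3),"min",np.round(np.nanpercentile(p,2,0),3),"max",np.round(np.nanpercentile(p,98,0),3))
print(manip.sense())
E
```

```text
clamp 0.93 [226. 223.] [ 0.517 -0.003  0.016] min [ 0.481 -0.185  0.   ] max [0.581 0.126 0.099]
jaw 0.35 [216. 120.] [0.57  0.384 0.01 ] min [ 0.465  0.241 -0.008] max [0.654 0.496 0.093]
trigger_pad 0.63 [227. 190.] [0.517 0.107 0.091] min [ 0.494  0.05  -0.003] max [0.54  0.151 0.106]
trigger 0.55 [226. 197.] [0.517 0.106 0.09 ] min [ 0.494  0.05  -0.004] max [0.537 0.151 0.106]
trigger 0.32 [217. 120.] [0.57  0.385 0.01 ] min [ 0.466  0.241 -0.008] max [0.654 0.496 0.093]
release_top 0.52 [224. 220.] [0.525 0.013 0.088] min [0.514 0.003 0.073] max [0.537 0.024 0.097]
carton 0.87 [218. 249.] [ 0.534 -0.098  0.041] min [ 0.513 -0.143  0.018] max [ 0.558 -0.055  0.05 ]
carton 0.87 [221. 382.] [ 0.503 -0.594  0.029] min [ 0.46  -0.632 -0.003] max [ 0.548 -0.559  0.038]
carton 0.52 [187. 278.] [ 0.665 -0.225  0.029] min [ 0.627 -0.262  0.005] max [ 0.706 -0.186  0.04 ]
basket 0.58 [218. 122.] [0.57  0.383 0.009] min [ 0.465  0.241 -0.008] max [0.654 0.496 0.093]
pill_bottle 0.5 [166. 195.] [0.747 0.103 0.071] min [0.732 0.085 0.012] max [0.768 0.123 0.085]
{'clock': 0.55, 'joints': array([ 1.08273240e+00,  3.78876792e-01,  1.73420423e+00, -1.06169656e-05,
        1.02851183e+00, -3.33190559e-02]), 'dq': array([ 0.0004156 , -0.00042506, -0.00191206,  0.00079133, -0.00078911,
       -0.00187685]), 'effort': array([-1.23457990e-03, -7.63289094e+01, -4.34527838e+01,  6.50548073e-02,
        3.93433019e-02, -4.18899356e-05]), 'ee_pos': array([0.30748686, 0.62886   , 0.2139459 ]), 'tcp_rot': array([-3.14159216e+00,  9.08232712e-06,  2.68685327e+00]), 'force': array([0.1860169 , 0.3832769 , 0.26503716]), 'moment': array([-0.01016172, -0.01441535,  0.01805828]), 'grasp_force': 0.0, 'finger_gap': 0.09130700296468301}
```

View pics/top.png

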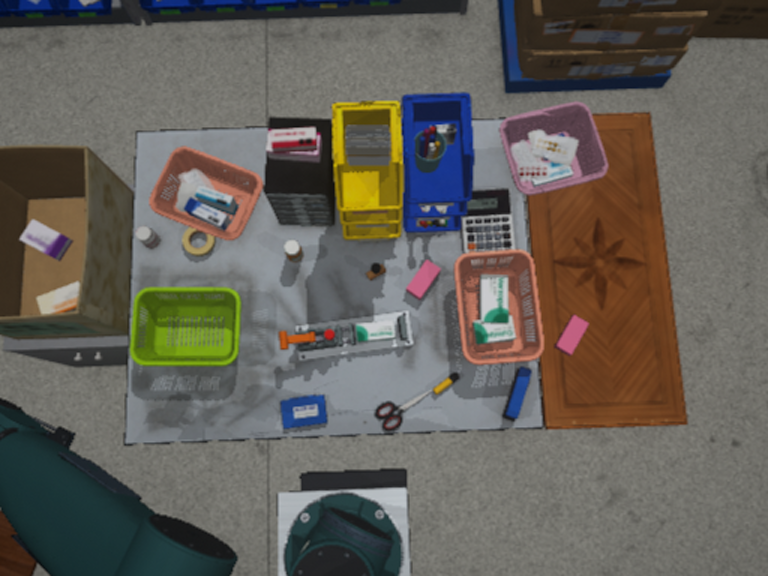

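View pics/scene.png

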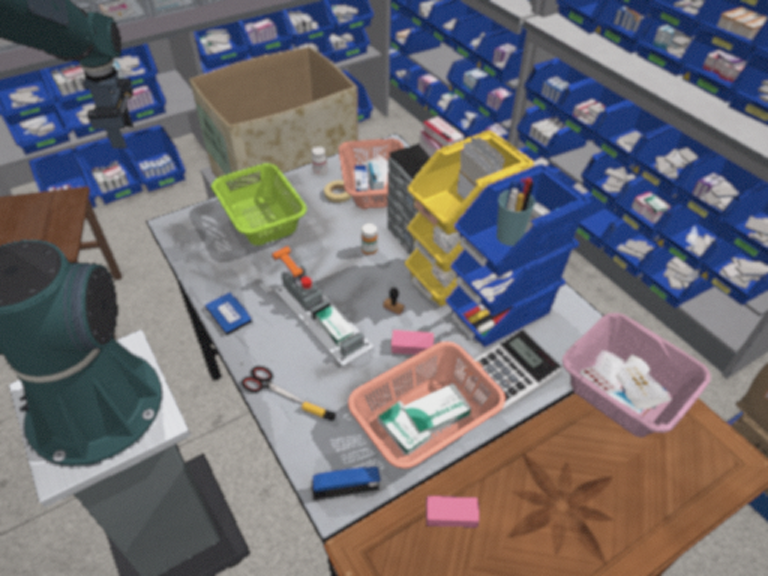

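The target is the white/green carton in the clamp at top-view pixel (row 218, col 249). Possible confusions are the pink boxes at (187, 278) and (221, 382), and the cartons in the orange basket at about (205, 330). The trigger bar is at (227, 190), the red button at (224, 220) and the green basket at (218, 122). I'll move over the clamp and check with the wrist camera.

Emit:
{"api": "drive_tool", "payload": {"deltas": [[[-0.148,-0.142,-0.06,0,0,0],[-0.148,-0.142,-0.06,0,0,0],[-0.148,-0.142,-0.06,0,0,0],[-0.148,-0.142,-0.06,0,0,0],[-0.148,-0.142,-0.06,0,0,0],[-0.148,-0.142,-0.06,0,0,0],[-0.148,-0.142,-0.06,0,0,0],[-0.148,-0.142,-0.06,0,0,0],[-0.148,-0.142,-0.06,0,0,0],[-0.148,-0.142,-0.06,0,0,0]]]}}

```text
clock: 1.38
ee_pos: [0.4136, 0.3386, 0.3045]
tcp_rot: [3.141, 0.0, 2.687]
force: [-0.1, 0.0, 0.7]
finger_gap: 0.0912
grasp_force: 0.0
```

Emit:
{"api": "drive_tool", "payload": {"deltas": [[[-0.148,-0.142,-0.03,0,0,0],[-0.148,-0.142,-0.03,0,0,0],[-0.148,-0.142,-0.03,0,0,0],[-0.148,-0.142,-0.03,0,0,0],[-0.148,-0.142,-0.03,0,0,0],[-0.148,-0.142,-0.03,0,0,0],[-0.148,-0.142,-0.03,0,0,0],[-0.148,-0.142,-0.03,0,0,0],[-0.148,-0.142,-0.03,0,0,0],[-0.148,-0.142,-0.03,0,0,0]]]}}

```text
clock: 2.22
ee_pos: [0.5195, 0.0496, 0.3494]
tcp_rot: [3.141, 0.0, 2.687]
force: [1.3, 0.2, 0.7]
finger_gap: 0.0911
grasp_force: 0.0
```

Emit:
{"api": "drive_tool", "payload": {"deltas": [[[0,0,0,0,0,1],[0,0,0,0,0,1],[0,0,0,0,0,1],[0,0,0,0,0,1],[0,0,0,0,0,1],[0,0,0,0,0,1],[0,0,0,0,0,1],[0,0,0,0,0,1],[0,0,0,0,0,1],[0,0,0,0,0,1]]], "hand": -1}}

```text
clock: 3.05
ee_pos: [0.5192, 0.0511, 0.349]
tcp_rot: [3.141, 0.0, 1.634]
force: [-0.6, -0.3, 0.1]
finger_gap: 0.0273
grasp_force: 0.0
```

Run:
```python
from h import *
t=vision.snapshot("wrist"); save(t,"w1.png",k=1.5)
w=pts(t); np.save("w1.npy",w)
for n in ["clamp","jaw","trigger_pad","release_top","carton"]:
    for d in models.masks_of(n,t)[:2]:
        p=w[d["pixels"]]; print(n,round(d["confidence"],2),np.round(d["location"]),np.round(np.nanmedian(p,0),3),"min",np.round(np.nanpercentile(p,2,0),3),"max",np.round(np.nanpercentile(p,98,0),3))
        if n=="carton":
            q=p[np.abs(p[:,2]-0.042)<.005]; print("rect",cv2.minAreaRect((q[:,:2]*1000).astype(np.float32)))
        if n=="release_top":
            q=p[p[:,2]>np.nanmax(p[:,2])-.006]; print("top",q.mean(0))
        if n=="trigger_pad":
            q=p[p[:,2]>.09]; print("bar",cv2.minAreaRect((q[:,:2]*1000).astype(np.float32)))
s=manip.sense();print(s["ee_pos"],s["tcp_rot"],s["joints"])
```

```text
clamp 0.95 [166. 252.] [0.519 0.032 0.032] min [ 0.479 -0.129  0.01 ] max [0.569 0.132 0.102]
clamp 0.34 [118. 259.] [0.517 0.108 0.094] min [0.494 0.054 0.085] max [0.533 0.136 0.103]
jaw 0.95 [204. 257.] [ 0.527 -0.029  0.046] min [ 0.504 -0.045  0.013] max [0.553 0.042 0.058]
trigger_pad 0.65 [118. 256.] [0.517 0.109 0.094] min [0.494 0.053 0.083] max [0.533 0.136 0.103]
bar ((516.0464477539062, 98.50051879882812), (43.267967224121094, 77.13274383544922), 4.912832260131836)
release_top 0.73 [186. 259.] [0.526 0.017 0.09 ] min [ 0.514 -0.007  0.056] max [0.539 0.028 0.092]
top [0.52519954 0.01624172 0.09014986]
carton 0.64 [241. 257.] [ 0.536 -0.085  0.042] min [ 0.514 -0.126  0.032] max [ 0.558 -0.05   0.044]
rect ((536.201904296875, -86.80206298828125), (44.24653244018555, 84.02466583251953), 3.3355202674865723)
carton 0.23 [207. 256.] [ 0.527 -0.028  0.046] min [ 0.504 -0.043  0.012] max [0.555 0.042 0.064]
rect ((526.2811889648438, -5.3785858154296875), (50.59617233276367, 77.95542907714844), 7.452978610992432)
[0.51923965 0.05111969 0.34897125] [3.14152770e+00 9.91935842e-06 1.64252459e+00] [ 5.34670486e-02 -5.43236179e-02  1.98306806e+00 -9.32272656e-06
  1.21278309e+00 -1.82579513e-02]
```

View pics/w1.png

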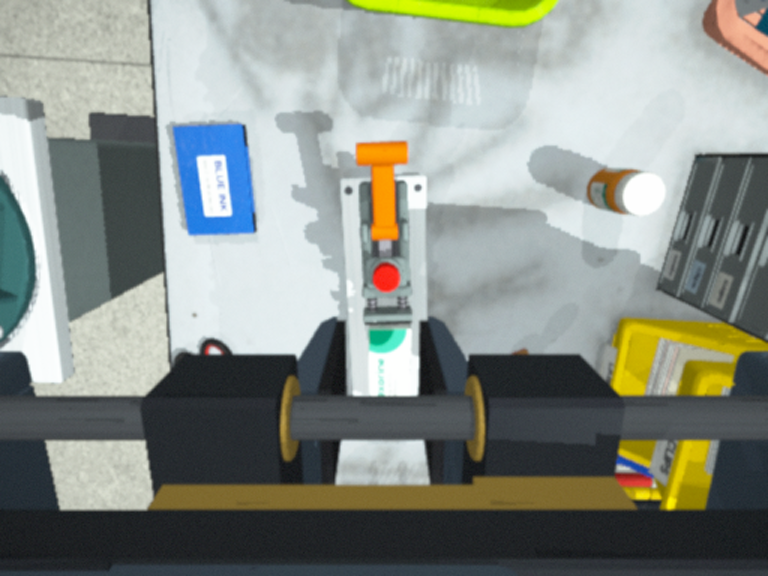

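The wrist view confirms it. The trigger bar is at about px (382, 152) of the 1.5x picture, the red button at (386, 277), and the jaw plate at (388, 315) with the white/green carton behind it. The clamp yaw is about 0.09 and the bar centre about (0.514, 0.126). Next I'll go above the bar.

Emit:
{"api": "drive_tool", "payload": {"deltas": [[[0,0,0,0,0,-0.18],[0.065,0.002,0.19,0,0,0],[0.065,0.002,0.19,0,0,0],[0.065,0.002,0.19,0,0,0],[0.065,0.002,0.19,0,0,0],[0.065,0.002,0.19,0,0,0],[0.065,0.002,0.19,0,0,0],[0.065,0.002,0.19,0,0,0],[0.065,0.002,0.19,0,0,0],[0,0,0,0,0,0]]]}}

```text
clock: 4.18
ee_pos: [0.5119, 0.1295, 0.1163]
tcp_rot: [-3.135, 0.001, 1.662]
force: [-1.6, 0.2, -0.9]
finger_gap: 0.0005
grasp_force: 0.0
```

Run:
```python
from h import *
t=vision.snapshot("wrist"); save(t,"w2.png",k=1.5)
s=manip.sense();print(s["ee_pos"],s["tcp_rot"],s["force"])
for c in ["top","scene"]:
    t=vision.snapshot(c);w=pts(t)
    for n in ["jaw","carton"]:
        for d in models.masks_of(n,t)[:2]:
            p=w[d["pixels"]];print(c,n,round(d["confidence"],2),np.round(d["location"]),np.round(np.nanmedian(p,0),3),np.round(np.nanpercentile(p,2,0),3),np.round(np.nanpercentile(p,98,0),3))
```

```text
[0.51314027 0.12914051 0.11890317] [-3.13682014e+00  5.68579523e-04  1.66127419e+00] [-0.39919869 -0.51193021  1.07990521]
top jaw 0.49 [225. 228.] [ 0.524 -0.017  0.045] [ 0.504 -0.045  0.01 ] [0.551 0.044 0.06 ]
top carton 0.88 [221. 378.] [ 0.507 -0.596  0.03 ] [ 0.465 -0.634  0.003] [ 0.551 -0.56   0.039]
top carton 0.68 [218. 248.] [ 0.535 -0.097  0.041] [ 0.513 -0.143  0.028] [ 0.557 -0.055  0.052]
scene jaw 0.46 [203. 208.] [ 0.521 -0.013  0.043] [ 0.501 -0.051  0.011] [0.552 0.075 0.059]
scene carton 0.91 [218. 220.] [ 0.529 -0.102  0.042] [ 0.51  -0.146  0.013] [ 0.557 -0.049  0.047]
scene carton 0.83 [226. 271.] [ 0.659 -0.228  0.029] [ 0.62  -0.26   0.003] [ 0.707 -0.19   0.035]
```

View pics/w2.png

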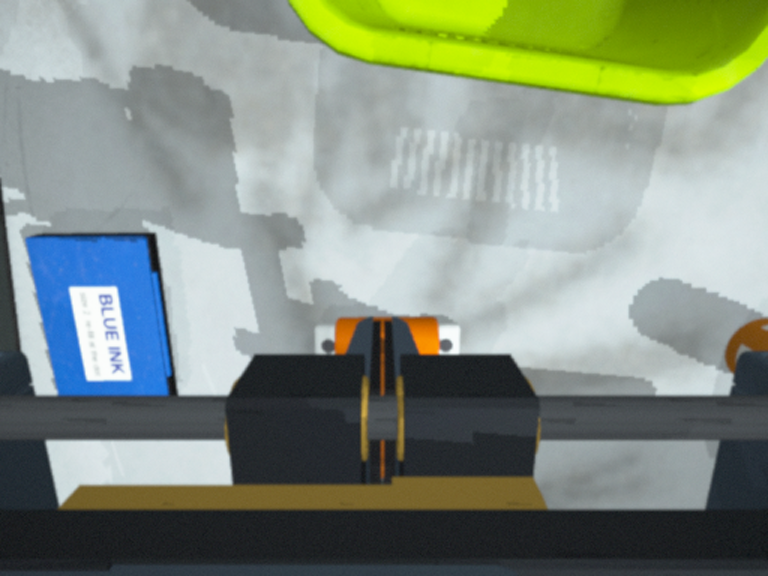

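The closed fingers are centred on the orange bar (about px 385, 330 of the 1.5x picture). Starting with the first stroke.

Emit:
{"api": "drive_tool", "payload": {"deltas": [[[0,0,0.035,0,0,0],[0,0,0.035,0,0,0],[0,0,0.035,0,0,0],[0,0,0.035,0,0,0],[0,0,0.035,0,0,0],[0,0,0.035,0,0,0],[0,0,0.035,0,0,0],[0,0,0.025,0,0,0],[0,0,0,0,0,0]]]}}

```text
clock: 5.28
ee_pos: [0.5151, 0.1292, 0.0798]
tcp_rot: [3.141, -0.0, 1.658]
force: [0.5, 2.3, 5.3]
finger_gap: 0.0001
grasp_force: 2.8
```

Emit:
{"api": "drive_tool", "payload": {"deltas": [[[0,0,-0.05,0,0,0],[0,0,-0.05,0,0,0],[0,0,-0.05,0,0,0],[0,0,-0.04,0,0,0],[0,0,0,0,0,0]]]}}

```text
clock: 5.7
ee_pos: [0.5155, 0.1292, 0.1105]
tcp_rot: [3.14, -0.0, 1.658]
force: [0.2, 0.0, 0.4]
finger_gap: 0.0005
grasp_force: 0.0
```

```bash
cat > j.py <<'E'
from h import *
s=manip.sense();print(s["ee_pos"],s["force"],s["clock"])
# clamp-frame profile along the axis, from depth: yaw 0.093, origin near the release button axis
for c in ["top","scene"]:
    t=vision.snapshot(c);w=pts(t)
    ax=np.array([-np.sin(.093),np.cos(.093)]); px=np.array([ax[1],-ax[0]])
    d=w[...,:2]-np.array([.525,.0162]); y=d@ax; x=d@px
    for n in ["jaw","carton"]:
        for m in models.masks_of(n,t)[:3]:
            k=m["pixels"]&(np.abs(x)<.03)&(y<-.02)&(w[...,2]>.036)&(w[...,2]<.055)
            if k.sum()>15 : print(c,n,round(m["confidence"],2),k.sum(),"y min/med/max",np.round(np.percentile(y[k],[2,50,98]),4),"z",round(np.median(w[...,2][k]),3))
E
python3 j.py
```

```text
[0.51550278 0.1291986  0.11049343] [0.19271044 0.0034014  0.35212522] 5.7
top carton 0.59 249 y min/med/max [-0.1655 -0.1206 -0.0766] z 0.042
scene jaw 0.62 115 y min/med/max [-0.074  -0.0465 -0.0258] z 0.045
scene carton 0.69 263 y min/med/max [-0.1658 -0.122  -0.0761] z 0.042
```

Emit:
{"api": "drive_tool", "payload": {"deltas": [[[0,0,0.04,0,0,0],[0,0,0.04,0,0,0],[0,0,0.04,0,0,0],[0,0,0.035,0,0,0],[0,0,0.035,0,0,0],[0,0,0,0,0,0]]]}}

```text
clock: 6.5
ee_pos: [0.5151, 0.1292, 0.0796]
tcp_rot: [3.141, -0.0, 1.658]
force: [-0.5, 1.8, 9.4]
finger_gap: 0.0004
grasp_force: 5.0
```

Emit:
{"api": "drive_tool", "payload": {"deltas": [[[0,0,-0.05,0,0,0],[0,0,-0.05,0,0,0],[0,0,-0.05,0,0,0],[0,0,-0.04,0,0,0],[0,0,0,0,0,0]]]}}

```text
clock: 6.92
ee_pos: [0.5154, 0.1291, 0.1103]
tcp_rot: [3.14, -0.0, 1.658]
force: [0.4, -0.1, 0.1]
finger_gap: 0.0002
grasp_force: 0.0
```

```bash
python3 j.py
```

```text
[0.51538434 0.12913137 0.11026233] [ 0.40129071 -0.07393539  0.10945028] 6.9167
top carton 0.55 250 y min/med/max [-0.1694 -0.125  -0.0818] z 0.042
scene jaw 0.48 102 y min/med/max [-0.0793 -0.0481 -0.0229] z 0.044
scene carton 0.7 274 y min/med/max [-0.1681 -0.1269 -0.081 ] z 0.042
```

Emit:
{"api": "drive_tool", "payload": {"deltas": [[[0,0,0.04,0,0,0],[0,0,0.04,0,0,0],[0,0,0.03,0,0,0],[0,0,0,0,0,0]]]}}

```text
clock: 7.55
ee_pos: [0.5154, 0.1293, 0.0919]
tcp_rot: [3.141, -0.0, 1.658]
force: [-0.6, 1.2, 9.8]
finger_gap: 0.0006
grasp_force: 5.0
```

Emit:
{"api": "drive_tool", "payload": {"deltas": [[[0,0,0.02,0,0,0],[0,0,0.02,0,0,0],[0,0,0,0,0,0],[0,0,0,0,0,0]]]}}

```text
clock: 7.88
ee_pos: [0.5158, 0.1294, 0.0867]
tcp_rot: [3.14, -0.0, 1.658]
force: [-0.7, 2.3, 15.3]
finger_gap: 0.0005
grasp_force: 7.7
```

Emit:
{"api": "drive_tool", "payload": {"deltas": [[[0,0,0.01,0,0,0],[0,0,0,0,0,0],[0,0,0,0,0,0]]]}}

```text
clock: 8.13
ee_pos: [0.5158, 0.1295, 0.0855]
tcp_rot: [3.14, -0.001, 1.658]
force: [-2.4, 2.9, 18.7]
finger_gap: 0.0003
grasp_force: 9.3
```

Emit:
{"api": "drive_tool", "payload": {"deltas": [[[0,0,-0.04,0,0,0],[0,0,-0.05,0,0,0],[0,0,-0.05,0,0,0],[0,0,-0.05,0,0,0],[0,0,0,0,0,0]]]}}

```text
clock: 8.55
ee_pos: [0.5153, 0.1291, 0.1144]
tcp_rot: [3.14, -0.0, 1.658]
force: [0.1, -0.5, -0.2]
finger_gap: 0.0005
grasp_force: 0.0
```

```bash
python3 j.py
```

```text
[0.5152694  0.12913672 0.11444318] [ 0.08144933 -0.52480255 -0.22998555] 8.55
top jaw 0.68 27 y min/med/max [-0.0741 -0.0443 -0.0265] z 0.048
top carton 0.71 260 y min/med/max [-0.173  -0.1294 -0.082 ] z 0.042
scene jaw 0.66 113 y min/med/max [-0.0805 -0.0512 -0.026 ] z 0.046
scene carton 0.57 262 y min/med/max [-0.1676 -0.125  -0.0817] z 0.042
```

Emit:
{"api": "drive_tool", "payload": {"deltas": [[[0,0,0.04,0,0,0],[0,0,0.03,0,0,0],[0,0,0,0,0,0]]]}}

```text
clock: 9.1
ee_pos: [0.5142, 0.1289, 0.1017]
tcp_rot: [-3.14, 0.0, 1.658]
force: [-0.0, -0.5, 1.3]
finger_gap: 0.0002
grasp_force: 0.6
```

Emit:
{"api": "drive_tool", "payload": {"deltas": [[[0,0,0.015,0,0,0],[0,0,0,0,0,0],[0,0,0,0,0,0]]]}}

```text
clock: 9.35
ee_pos: [0.5148, 0.129, 0.1006]
tcp_rot: [-3.141, 0.0, 1.658]
force: [0.6, -0.0, 1.8]
finger_gap: 0.0001
grasp_force: 0.5
```

Emit:
{"api": "drive_tool", "payload": {"deltas": [[[0,0,0.02,0,0,0],[0,0,0,0,0,0],[0,0,0,0,0,0]]]}}

```text
clock: 9.6
ee_pos: [0.5148, 0.129, 0.0976]
tcp_rot: [3.142, 0.0, 1.659]
force: [-0.7, 0.7, 1.2]
finger_gap: 0.0003
grasp_force: 0.7
```

Emit:
{"api": "drive_tool", "payload": {"deltas": [[[0,0,0.02,0,0,0],[0,0,0,0,0,0],[0,0,0,0,0,0]]]}}

```text
clock: 9.85
ee_pos: [0.5149, 0.129, 0.0947]
tcp_rot: [3.141, 0.0, 1.659]
force: [0.5, -0.3, 2.8]
finger_gap: 0.0001
grasp_force: 1.5
```

Emit:
{"api": "drive_tool", "payload": {"deltas": [[[0,0,0.015,0,0,0],[0,0,0,0,0,0],[0,0,0,0,0,0]]]}}

```text
clock: 10.1
ee_pos: [0.5151, 0.1291, 0.0927]
tcp_rot: [3.141, -0.0, 1.658]
force: [-1.8, 0.8, 8.7]
finger_gap: 0.0006
grasp_force: 4.2
```

Emit:
{"api": "drive_tool", "payload": {"deltas": [[[0,0,0.01,0,0,0],[0,0,0,0,0,0],[0,0,0,0,0,0]]]}}

```text
clock: 10.35
ee_pos: [0.5152, 0.1292, 0.0914]
tcp_rot: [3.141, -0.0, 1.658]
force: [-2.4, 1.1, 11.4]
finger_gap: 0.0004
grasp_force: 6.1
```

Emit:
{"api": "drive_tool", "payload": {"deltas": [[[0,0,0.01,0,0,0],[0,0,0,0,0,0],[0,0,0,0,0,0]]]}}

```text
clock: 10.6
ee_pos: [0.5154, 0.1293, 0.0901]
tcp_rot: [3.141, -0.0, 1.658]
force: [-2.4, 1.6, 12.5]
finger_gap: 0.0008
grasp_force: 6.2
```

Emit:
{"api": "drive_tool", "payload": {"deltas": [[[0,0,0.02,0,0,0],[0,0,0.01,0,0,0],[0,0,0,0,0,0],[0,0,0,0,0,0]]]}}

```text
clock: 10.93
ee_pos: [0.5158, 0.1295, 0.0859]
tcp_rot: [3.14, -0.001, 1.658]
force: [-1.8, 3.7, 17.2]
finger_gap: 0.0003
grasp_force: 8.5
```

Emit:
{"api": "drive_tool", "payload": {"deltas": [[[0,0,0.007,0,0,0],[0,0,0,0,0,0],[0,0,0,0,0,0],[0,0,0,0,0,0]]]}}

```text
clock: 11.27
ee_pos: [0.5159, 0.1295, 0.085]
tcp_rot: [3.14, -0.001, 1.658]
force: [-2.7, 3.0, 17.3]
finger_gap: 0.0003
grasp_force: 8.9
```

```bash
python3 j.py
```

```text
[0.51587577 0.12948183 0.08498909] [-2.73479781  3.02423306 17.32251211] 11.2667
top jaw 0.7 79 y min/med/max [-0.079  -0.0573 -0.0228] z 0.046
top jaw 0.45 80 y min/med/max [-0.0806 -0.058  -0.0264] z 0.045
top carton 0.73 260 y min/med/max [-0.172  -0.1273 -0.0819] z 0.042
scene jaw 0.45 105 y min/med/max [-0.079  -0.0558 -0.0221] z 0.046
scene carton 0.86 271 y min/med/max [-0.169  -0.1259 -0.0817] z 0.043
```

Emit:
{"api": "drive_tool", "payload": {"deltas": [[[0,0,0.007,0,0,0],[0,0,0,0,0,0],[0,0,0,0,0,0]]]}}

```text
clock: 11.82
ee_pos: [0.5159, 0.1295, 0.0839]
tcp_rot: [3.14, -0.001, 1.658]
force: [-3.1, 2.4, 17.6]
finger_gap: 0.0004
grasp_force: 8.8
```

Emit:
{"api": "drive_tool", "payload": {"deltas": [[[0,0,0,0,0,0]]]}}

```text
clock: 11.9
ee_pos: [0.5159, 0.1295, 0.0839]
tcp_rot: [3.14, -0.001, 1.658]
force: [-1.5, 3.5, 20.2]
finger_gap: 0.0004
grasp_force: 9.2
```

Emit:
{"api": "drive_tool", "payload": {"deltas": [[[0,0,0,0,0,0]]]}}

```text
clock: 11.98
ee_pos: [0.5159, 0.1295, 0.0839]
tcp_rot: [3.14, -0.001, 1.658]
force: [-3.1, 2.6, 17.8]
finger_gap: 0.0006
grasp_force: 8.9
```

Emit:
{"api": "drive_tool", "payload": {"deltas": [[[0,0,-0.015,0,0,0],[0,0,0,0,0,0],[0,0,0,0,0,0]]]}}

```text
clock: 12.23
ee_pos: [0.5159, 0.1294, 0.0862]
tcp_rot: [3.139, -0.0, 1.658]
force: [-1.5, 1.6, 16.6]
finger_gap: 0.0007
grasp_force: 8.3
```

Emit:
{"api": "drive_tool", "payload": {"deltas": [[[0,0,-0.015,0,0,0],[0,0,0,0,0,0],[0,0,0,0,0,0]]]}}

```text
clock: 12.48
ee_pos: [0.5159, 0.1292, 0.0884]
tcp_rot: [3.139, -0.0, 1.658]
force: [-0.6, -0.3, 15.1]
finger_gap: 0.0006
grasp_force: 7.4
```

Emit:
{"api": "drive_tool", "payload": {"deltas": [[[0,0,-0.012,0,0,0],[0,0,0,0,0,0],[0,0,0,0,0,0]]]}}

```text
clock: 12.73
ee_pos: [0.5159, 0.1291, 0.0901]
tcp_rot: [3.139, -0.0, 1.659]
force: [1.4, -0.7, 13.7]
finger_gap: 0.0002
grasp_force: 6.6
```

Emit:
{"api": "drive_tool", "payload": {"deltas": [[[0,0,-0.012,0,0,0],[0,0,0,0,0,0],[0,0,0,0,0,0]]]}}

```text
clock: 12.98
ee_pos: [0.5158, 0.1291, 0.0917]
tcp_rot: [3.14, -0.0, 1.659]
force: [1.0, -0.9, 11.3]
finger_gap: 0.0002
grasp_force: 5.5
```

Emit:
{"api": "drive_tool", "payload": {"deltas": [[[0,0,-0.012,0,0,0],[0,0,0,0,0,0],[0,0,0,0,0,0]]]}}

```text
clock: 13.23
ee_pos: [0.5156, 0.1291, 0.0932]
tcp_rot: [3.14, 0.0, 1.658]
force: [2.3, -0.2, 6.4]
finger_gap: 0.0007
grasp_force: 3.3
```

Emit:
{"api": "drive_tool", "payload": {"deltas": [[[0,0,0.02,0,0,0],[0,0,0.02,0,0,0],[0,0,0.02,0,0,0],[0,0,0.01,0,0,0],[0,0,0,0,0,0],[0,0,0,0,0,0]]]}}

```text
clock: 13.73
ee_pos: [0.5159, 0.1295, 0.0831]
tcp_rot: [3.14, -0.001, 1.658]
force: [-2.5, 3.5, 15.8]
finger_gap: 0.0004
grasp_force: 7.5
```

```bash
cat > f.py <<'E'
from h import *
a=[];g=[]
for i in range(6):
    t=vision.snapshot("scene"); s=manip.sense(); a.append(s["force"]); g.append(s["grasp_force"])
print(s["ee_pos"],np.mean(a,0),np.std(a,0),np.mean(g),s["clock"])
import sys; np.save(sys.argv[1],t["color"])
E
python3 f.py p1.npy
```

```text
[0.51586329 0.12952404 0.08320699] [-1.46932917  3.08911677 15.29237277] [0.48550413 0.58060194 0.56493804] 7.645276710391045 14.0333
```

Emit:
{"api": "drive_tool", "payload": {"deltas": [[[0,0,-0.04,0,0,0],[0,0,-0.05,0,0,0],[0,0,-0.05,0,0,0],[0,0,-0.06,0,0,0],[0,0,0,0,0,0],[0,0,0,0,0,0]]]}}

```text
clock: 14.53
ee_pos: [0.515, 0.1291, 0.1127]
tcp_rot: [3.141, -0.0, 1.658]
force: [0.5, -0.3, 0.7]
finger_gap: 0.0004
grasp_force: 0.0
```

```bash
python3 f.py p2.npy; python3 j.py
python3 - <<'E'
import numpy as np,cv2
a=np.load("p1.npy");b=np.load("p2.npy")
c=lambda i:cv2.resize(i[175:245,175:265][...,::-1],None,fx=4,fy=4,interpolation=cv2.INTER_CUBIC)
cv2.imwrite("pics/cmp.png",np.hstack([c(a),c(b)]))
E
```

```text
[0.51455607 0.12897666 0.11186805] [ 0.0037736  -0.02935616  0.08847203] [0.13891371 0.67280095 0.45372285] 0.0 14.8333
[0.51455607 0.12897666 0.11186805] [-0.11286439 -0.34403699 -0.14143302] 14.8333
top carton 0.57 254 y min/med/max [-0.1708 -0.1257 -0.0815] z 0.041
scene jaw 0.74 96 y min/med/max [-0.0801 -0.0558 -0.0215] z 0.046
scene carton 0.53 288 y min/med/max [-0.1714 -0.1256 -0.0796] z 0.042
```

View pics/cmp.png

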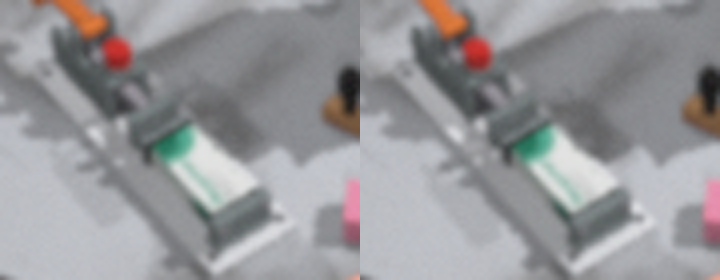

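Jaw plate (about px 160, 125 of the left crop) tight on the carton, stop at (240, 225), trigger back up. I'll wait two seconds, then probe what the ratchet holds.

Emit:
{"api": "drive_tool", "payload": {"deltas": [[[0,0,0,0,0,0],[0,0,0,0,0,0],[0,0,0,0,0,0],[0,0,0,0,0,0],[0,0,0,0,0,0],[0,0,0,0,0,0],[0,0,0,0,0,0],[0,0,0,0,0,0],[0,0,0,0,0,0],[0,0,0,0,0,0]]]}}

```text
clock: 15.97
ee_pos: [0.5148, 0.1291, 0.1122]
tcp_rot: [-3.142, -0.0, 1.658]
force: [0.2, -1.0, -1.1]
finger_gap: 0.0004
grasp_force: 0.0
```

Emit:
{"api": "drive_tool", "payload": {"deltas": [[[0,0,0,0,0,0],[0,0,0,0,0,0],[0,0,0,0,0,0],[0,0,0,0,0,0],[0,0,0,0,0,0],[0,0,0,0,0,0],[0,0,0,0,0,0],[0,0,0,0,0,0],[0,0,0,0,0,0],[0,0,0,0,0,0]]]}}

```text
clock: 16.8
ee_pos: [0.5148, 0.129, 0.1122]
tcp_rot: [-3.142, 0.0, 1.658]
force: [0.3, 0.3, -0.2]
finger_gap: 0.0005
grasp_force: 0.0
```

Emit:
{"api": "drive_tool", "payload": {"deltas": [[[0,0,0.05,0,0,0],[0,0,0.05,0,0,0],[0,0,0.03,0,0,0],[0,0,0,0,0,0],[0,0,0,0,0,0]]]}}

```text
clock: 17.22
ee_pos: [0.5149, 0.1291, 0.0924]
tcp_rot: [-3.141, 0.0, 1.658]
force: [-2.0, -0.5, 11.7]
finger_gap: 0.0006
grasp_force: 5.8
```

```bash
python3 f.py p3.npy
```

```text
[0.51498428 0.12903933 0.09262368] [-2.30798077 -0.74972063 11.5705531 ] [0.36068549 0.55849394 0.42982557] 5.80517090857029 17.5167
```

Emit:
{"api": "drive_tool", "payload": {"deltas": [[[0,0,0.01,0,0,0],[0,0,0,0,0,0],[0,0,0,0,0,0]]]}}

```text
clock: 17.77
ee_pos: [0.5152, 0.1292, 0.0913]
tcp_rot: [3.141, -0.0, 1.658]
force: [-3.1, -0.3, 16.2]
finger_gap: 0.0008
grasp_force: 7.9
```

```bash
python3 f.py p3.npy
```

```text
[0.51522584 0.12917521 0.09140132] [-3.03912721  0.19998739 15.48929298] [0.34573206 0.85945595 0.40307779] 7.553147450089455 18.0667
```

The click gained a tooth: at the same pad height the force is now 15.5 N against 11.4 N, so about 13.5 N is held. I'll lift off, hover over the red button for a further two seconds, then press it.

Emit:
{"api": "drive_tool", "payload": {"deltas": [[[0,0,-0.1,0,0,0],[0,0,-0.1,0,0,0],[0,0,-0.08,0,0,0],[-0.19,0,0,0,0,0],[-0.19,0,0,0,0,0],[-0.19,0,0,0,0,0],[-0.186,0,0,0,0,0],[0,0,0,0,0,0],[0,0,0,0,0,0],[0,0,0,0,0,0]]]}}

```text
clock: 18.9
ee_pos: [0.5245, 0.0163, 0.133]
tcp_rot: [-3.141, -0.0, 1.658]
force: [-0.0, 0.4, 0.3]
finger_gap: 0.0006
grasp_force: 0.0
```

Emit:
{"api": "drive_tool", "payload": {"deltas": [[[0,0,0,0,0,0],[0,0,0,0,0,0],[0,0,0,0,0,0],[0,0,0,0,0,0],[0,0,0,0,0,0],[0,0,0,0,0,0],[0,0,0,0,0,0],[0,0,0,0,0,0],[0,0,0,0,0,0],[0,0,0,0,0,0]]]}}

```text
clock: 19.73
ee_pos: [0.5247, 0.016, 0.1332]
tcp_rot: [-3.142, 0.0, 1.658]
force: [-0.5, -0.1, 0.2]
finger_gap: 0.0006
grasp_force: 0.0
```

Emit:
{"api": "drive_tool", "payload": {"deltas": [[[0,0,0,0,0,0],[0,0,0,0,0,0],[0,0,0,0,0,0],[0,0,0,0,0,0],[0,0,0,0,0,0],[0,0,0,0,0,0],[0,0,0,0,0,0],[0,0,0,0,0,0],[0,0,0,0,0,0],[0,0,0,0,0,0]]]}}

```text
clock: 20.57
ee_pos: [0.5247, 0.016, 0.1332]
tcp_rot: [3.142, 0.0, 1.658]
force: [0.4, 0.1, -1.2]
finger_gap: 0.0005
grasp_force: 0.0
```

Emit:
{"api": "drive_tool", "payload": {"deltas": [[[0,0,0.12,0,0,0],[0,0,0.12,0,0,0],[0,0,0.03,0,0,0],[0,0,0.03,0,0,0],[0,0,0.025,0,0,0],[0,0,0.015,0,0,0],[0,0,0,0,0,0]]]}}

```text
clock: 21.15
ee_pos: [0.5246, 0.0161, 0.0825]
tcp_rot: [-3.141, -0.0, 1.659]
force: [-3.5, 1.1, 4.5]
finger_gap: 0.0004
grasp_force: 2.9
```

Emit:
{"api": "drive_tool", "payload": {"deltas": [[[0,0,0,0,0,0],[0,0,0,0,0,0],[0,0,0,0,0,0],[0,0,0,0,0,0],[0,0,0,0,0,0],[0,0,0,0,0,0],[0,0,0,0,0,0],[0,0,0,0,0,0],[0,0,0,0,0,0],[0,0,0,0,0,0]]]}}

```text
clock: 21.98
ee_pos: [0.5248, 0.0161, 0.083]
tcp_rot: [-3.141, -0.0, 1.659]
force: [-3.6, 0.0, 5.0]
finger_gap: 0.0005
grasp_force: 2.8
```

```bash
python3 j.py
```

```text
[0.52477779 0.01607866 0.08298653] [-3.63649179  0.01268284  4.9564411 ] 21.9833
top carton 0.81 204 y min/med/max [-0.1709 -0.1339 -0.0898] z 0.042
scene jaw 0.64 100 y min/med/max [-0.0623 -0.0495 -0.0242] z 0.045
scene carton 0.9 266 y min/med/max [-0.1684 -0.1267 -0.0817] z 0.043
```

The jaw is back (face at about -0.062, as at the start). I'll lift, open the hand and go above the carton.

Emit:
{"api": "drive_tool", "payload": {"deltas": [[[0,0,-0.1,0,0,0],[0,0,-0.2,0,0,0],[0,0,-0.2,0,0,0],[-0.21,0.003,0,0,0,0],[-0.21,0.003,0,0,0,0],[-0.21,0.003,0,0,0,0],[-0.205,0.003,0,0,0,0],[0,0,0,0,0,0],[0,0,0,0,0,0]]], "hand": 1}}

```text
clock: 23.03
ee_pos: [0.5377, -0.1097, 0.1578]
tcp_rot: [3.141, 0.0, 1.656]
force: [-0.3, 0.4, -0.8]
finger_gap: 0.0574
grasp_force: 0.0
```

Run:
```python
from h import *
print(manip.sense()["ee_pos"],manip.sense()["finger_gap"],manip.sense()["clock"])
for c in ["wrist","scene","top"]:
    t=vision.snapshot(c);w=pts(t)
    if c=="wrist": save(t,"w3.png",k=1.3)
    for n in ["carton","jaw"]:
        for d in models.masks_of(n,t)[:2]:
            p=w[d["pixels"]];q=p[np.abs(p[:,2]-.042)<.006]
            if len(q)>30: print(c,n,round(d["confidence"],2),np.round(d["location"]),len(q),cv2.minAreaRect((q[:,:2]*1000).astype(np.float32)))
```

```text
[ 0.5376747  -0.1097274   0.15776769] 0.05743484408390265 23.0333
wrist carton 0.7 [183. 255.] 4714 ((539.5154418945312, -109.95310974121094), (44.358673095703125, 94.90181732177734), 5.874825954437256)
wrist jaw 0.56 [ 80. 252.] 893 ((527.2212524414062, -0.9598655700683594), (51.562042236328125, 86.68260955810547), 4.882481098175049)
scene jaw 0.56 [205. 210.] 68 ((522.148681640625, -31.408493041992188), (47.386329650878906, 63.32832336425781), 33.21294403076172)
```

View pics/w3.png

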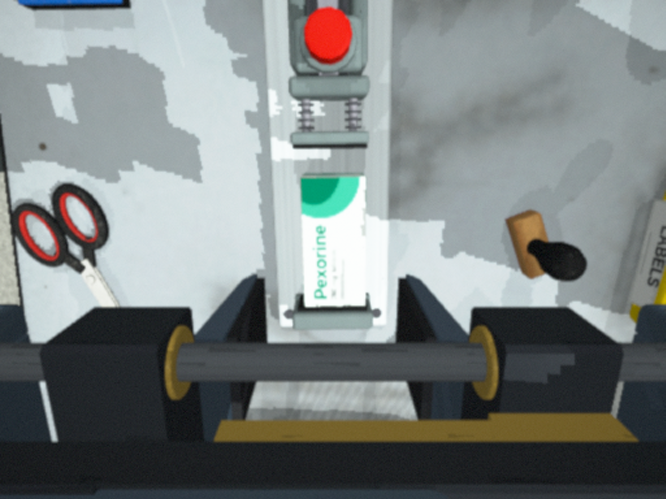

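The wrist view shows the carton (px 333, 240) against the stop, the jaw plate (330, 140) clear of it by about 15 mm, and the fingers straddling it. Descending to grip.

Emit:
{"api": "drive_tool", "payload": {"deltas": [[[0,0.012,0,0,0,0],[0,0,0,0,0,0],[0,0,0.15,0,0,0],[0,0,0.15,0,0,0],[0,0,0.15,0,0,0],[0,0,0.15,0,0,0],[0,0,0.13,0,0,0],[0,0,0.12,0,0,0],[0,0,0.07,0,0,0],[0,0,0,0,0,0]]]}}

```text
clock: 24.32
ee_pos: [0.5381, -0.1081, 0.0173]
tcp_rot: [-3.139, -0.001, 1.658]
force: [-0.7, 0.1, -0.0]
finger_gap: 0.0911
grasp_force: 0.0
```

Emit:
{"api": "drive_tool", "payload": {"deltas": [[[0,0,0,0,0,0],[0,0,0,0,0,0],[0,0,0,0,0,0],[0,0,0,0,0,0],[0,0,0,0,0,0],[0,0,0,0,0,0],[0,0,0,0,0,0],[0,0,0,0,0,0]]], "hand": -1}}

```text
clock: 24.98
ee_pos: [0.5394, -0.1083, 0.0194]
tcp_rot: [3.141, 0.0, 1.659]
force: [-0.6, 1.4, 2.8]
finger_gap: 0.0449
grasp_force: 29.9
```

Emit:
{"api": "drive_tool", "payload": {"deltas": [[[0,0,-0.05,0,0,0],[0,0,-0.15,0,0,0],[0,0,-0.25,0,0,0],[0,0,-0.25,0,0,0],[0,0,-0.25,0,0,0],[0,0,-0.25,0,0,0],[0,0,-0.25,0,0,0],[0,0,0,0,0,0]]]}}

```text
clock: 25.65
ee_pos: [0.5423, -0.1091, 0.2445]
tcp_rot: [3.132, 0.003, 1.658]
force: [1.1, -0.5, 1.8]
finger_gap: 0.0448
grasp_force: 29.9
```

Run:
```python
from h import *
s=manip.sense();print(s["ee_pos"],s["tcp_rot"],s["finger_gap"],s["clock"])
for c in ["top","scene","wrist"]:
    t=vision.snapshot(c);w=pts(t)
    for d in models.masks_of("basket",t)[:2]:
        p=w[d["pixels"]];q=p[np.abs(p[:,2]-.087)<.012]
        if len(q)>30: print(c,round(d["confidence"],2),np.round(d["location"]),len(q),cv2.minAreaRect((q[:,:2]*1000).astype(np.float32)),q[:,:2].min(0),q[:,:2].max(0))
```

```text
[ 0.542302   -0.10912468  0.24449238] [3.13232034 0.00319071 1.65844022] 0.04482572725076783 25.65
top 0.92 [218. 121.] 850 ((559.8801879882812, 366.83514404296875), (267.54571533203125, 197.08526611328125), 87.51017761230469) [0.45856703 0.23310616] [0.66106859 0.50217084]
scene 0.75 [133. 171.] 399 ((556.98046875, 367.8565368652344), (271.81683349609375, 195.4963836669922), 87.04495239257812) [0.45543757 0.23018768] [0.6528556  0.50353682]
```

Emit:
{"api": "drive_tool", "payload": {"deltas": [[[0.12,0.015,0,0,0,0],[0.243,0.031,0,0,0,0],[0.243,0.031,0,0,0,0],[0.243,0.031,0,0,0,0],[0.243,0.031,0,0,0,0],[0.243,0.031,0,0,0,0],[0.243,0.031,0,0,0,0],[0.243,0.031,0,0,0,0],[0.243,0.031,0,0,0,0],[0.243,0.031,0,0,0,0]]]}}

```text
clock: 26.78
ee_pos: [0.5521, 0.2419, 0.2353]
tcp_rot: [-3.14, 0.001, 1.659]
force: [-0.1, -0.9, -0.9]
finger_gap: 0.0447
grasp_force: 29.9
```

Emit:
{"api": "drive_tool", "payload": {"deltas": [[[0.243,0.031,0,0,0,0],[0.243,0.031,0,0,0,0],[0.243,0.031,0,0,0,0],[0.121,0.015,0,0,0,0],[0,0,0,0,0,0.63],[0,0,0,0,0,0.62],[0,0,0,0,0,0],[0,0,0,0,0,0]]]}}

```text
clock: 27.45
ee_pos: [0.5576, 0.3681, 0.2357]
tcp_rot: [-3.14, 0.001, 1.529]
force: [-0.3, -0.8, -0.2]
finger_gap: 0.045
grasp_force: 29.9
```

Run:
```python
from h import *
s=manip.sense();print(s["ee_pos"],s["tcp_rot"],s["finger_gap"],s["clock"])
t=vision.snapshot("wrist");save(t,"w4.png",k=1.3)
```

```text
[0.55760568 0.36813383 0.2356966 ] [-3.14026083e+00  9.61038790e-04  1.52932409e+00] 0.04504625982707021 27.45
```

View pics/w4.png

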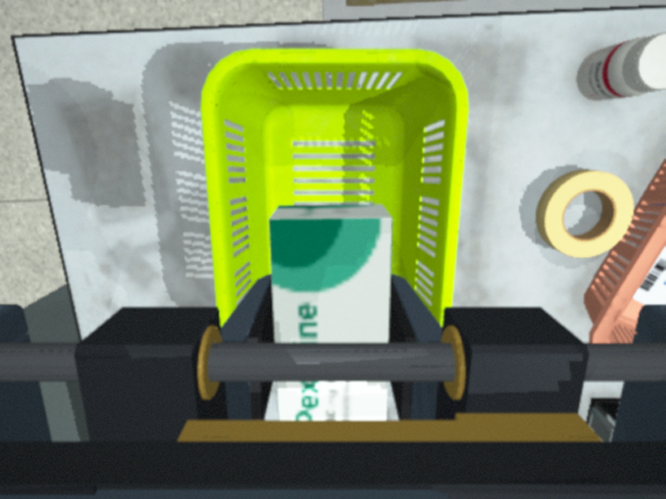

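The carton is centred and aligned over the green basket (carton px 330, 270; basket middle about 335). Lowering to about 7 mm above the floor.

Emit:
{"api": "drive_tool", "payload": {"deltas": [[[0,0,0.2,0,0,0],[0,0,0.2,0,0,0],[0,0,0.2,0,0,0],[0,0,0.2,0,0,0],[0,0,0.2,0,0,0],[0,0,0.15,0,0,0],[0,0,0.12,0,0,0],[0,0,0.1,0,0,0],[0,0,0.06,0,0,0],[0,0,0,0,0,0]]]}}

```text
clock: 28.33
ee_pos: [0.5572, 0.3679, 0.0205]
tcp_rot: [-3.14, 0.001, 1.528]
force: [-0.2, -0.1, -0.4]
finger_gap: 0.045
grasp_force: 29.9
```

Emit:
{"api": "drive_tool", "payload": {"deltas": [[[0,0,0.02,0,0,0],[0,0,0,0,0,0],[0,0,0,0,0,0]]]}}

```text
clock: 28.58
ee_pos: [0.5585, 0.3689, 0.0202]
tcp_rot: [3.14, -0.001, 1.528]
force: [-0.3, 0.7, -1.2]
finger_gap: 0.0449
grasp_force: 29.9
```

Emit:
{"api": "drive_tool", "payload": {"deltas": [[[0,0,0.014,0,0,0],[0,0,0.014,0,0,0],[0,0,0,0,0,0],[0,0,0,0,0,0]]]}}

```text
clock: 28.92
ee_pos: [0.5579, 0.3686, 0.0151]
tcp_rot: [-3.142, 0.0, 1.528]
force: [0.4, -0.5, -0.3]
finger_gap: 0.0454
grasp_force: 29.9
```

Emit:
{"api": "drive_tool", "payload": {"deltas": [[[0,0,0,0,0,0],[0,0,0,0,0,0],[0,0,0,0,0,0],[0,0,0,0,0,0],[0,0,0,0,0,0],[0,0,0,0,0,0]]], "hand": 0.35}}

```text
clock: 29.42
ee_pos: [0.5579, 0.3686, 0.0151]
tcp_rot: [3.141, -0.0, 1.528]
force: [-0.1, -1.0, 0.2]
finger_gap: 0.0618
grasp_force: 0.0
```

Emit:
{"api": "drive_tool", "payload": {"deltas": [[[0,0,-0.05,0,0,0],[0,0,-0.1,0,0,0],[0,0,-0.2,0,0,0],[0,0,-0.25,0,0,0],[0,0,-0.25,0,0,0],[0,0,-0.25,0,0,0],[0,0,-0.25,0,0,0],[-0.2,0,-0.2,0,0,0],[-0.2,0,0,0,0,0],[0,0,0,0,0,0]]]}}

```text
clock: 30.25
ee_pos: [0.5557, 0.3064, 0.2507]
tcp_rot: [3.138, -0.001, 1.526]
force: [-1.0, -0.1, -0.1]
finger_gap: 0.0617
grasp_force: 0.0
```

Run:
```python
from h import *
s=manip.sense();print(s["ee_pos"],s["force"],s["clock"])
t=vision.snapshot("wrist");save(t,"w5.png",k=1.3);w=pts(t)
for d in models.masks_of("carton",t)[:2]:
    p=w[d["pixels"]];print(round(d["confidence"],2),d["location"],np.nanpercentile(p,[5,50,95],axis=0).round(3))
t=vision.snapshot("top");w=pts(t)
for d in models.masks_of("jaw",t)[:2]:
    p=w[d["pixels"]];print("jaw",round(d["confidence"],2),np.nanpercentile(p,[2,50,98],axis=0).round(3))
```

```text
[0.5557168  0.30637507 0.25073679] [-1.02671214 -0.09828249 -0.14430919] 30.25
0.58 [114.6, 251.5] [[0.538 0.325 0.031]
 [0.558 0.37  0.032]
 [0.578 0.41  0.034]]
```

View pics/w5.png

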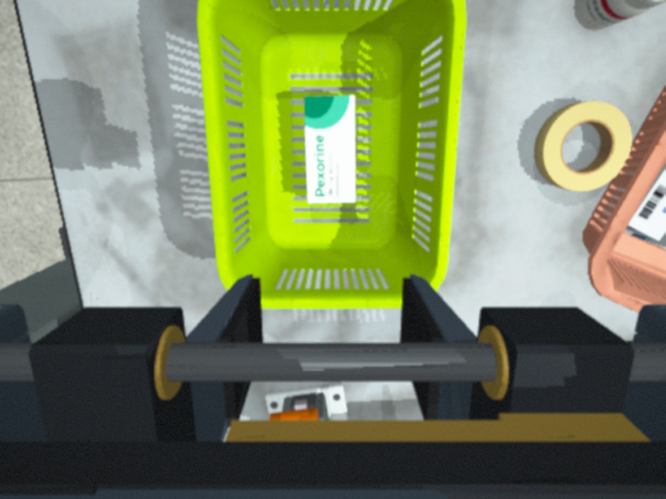

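The carton lies flat on the basket floor (px 330, 150), its top at z = 0.032. The jaw is open and the arm is clear, so I'm handing in.

```bash
python3 -c "
from plant import order
print(order.job_done())"
```

```text
the job is handed in; nothing more can be done
None
```

The carton was clamped at about 13.5 N (estimated from the trigger force) for over two seconds, released, and laid flat in the green basket; I handed the job in at about 30 s, and no verdict came back.

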